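# Tidy the soldering place: each item back in its own holder

### The job

Clear up the soldering place: put the green solder reel over the spindle of its green stand, the red flux tin in the red round dish, the yellow multimeter face up in the yellow tray and the blue component case in the blue tray, each lying flat on the floor of its holder. Set them down rather than dropping them, and leave the half-built circuit board where it is.

Things in the scene. Friction and masses are not known exactly. Their poses are not given: they have to be found in the camera images.
- reel: loose solder reel lying flat, bore upright: two green flanges 62 mm in diameter at top and bottom (each 6 mm thick), silvery winding 58 mm in diameter between them, 36 mm high, bore about 32 mm in diameter right through. Origin: centre of its underside; z up along the bore. About 0.2 kg.
- tin: loose closed flux tin, standing: silvery body 54 mm in diameter, red lid 56 mm in diameter over the top 14 mm, 36 mm high. Origin: centre of its underside; z up. About 0.13 kg.
- meter: loose yellow pocket multimeter lying face up, 104 mm (its x) by 54 mm (its y) by 36 mm high, black dial and grey-green screen (towards +x) on top. Origin: centre of its underside; z up. About 0.24 kg. Either way round in its tray will do.
- case: loose closed blue component case, 66 mm (its x) by 46 mm (its y) by 36 mm high. Origin: centre of its underside; z up. About 0.1 kg. Either way round in its tray will do.
- reel_stand: holder of the reel, fixed: green square plate 90 x 90 mm, 4 mm thick, with a white upright spindle 14 mm in diameter at its centre, its top 30 mm above the table. The reel must lie flat on the plate (its underside 4 mm above the table) with the spindle in its bore (about 9 mm of play all round). Origin: centre of the plate's underside, on the table; z up.
- tin_dish: holder of the tin, fixed: round dish with a grey floor and a red rim, inner diameter 80 mm, outer 92 mm; floor 3 mm and rim top 7 mm above the table. Origin: centre of its underside, on the table; z up.
- meter_tray: holder of the multimeter, fixed: rectangular tray with a grey floor and a yellow rim, inside 128 mm (its x) by 78 mm (its y), rim 6 mm wide; floor 3 mm and rim top 7 mm above the table. Origin: centre of its underside, on the table; z up.
- case_tray: holder of the component case, fixed: rectangular tray with a grey floor and a blue rim, inside 90 mm (its x) by 70 mm (its y), rim 6 mm wide; floor 3 mm and rim top 7 mm above the table. Origin: centre of its underside, on the table; z up.
- board: half-built circuit board to be left alone, loose: tan board 80 mm (its x) by 60 mm (its y) on four short brass feet, a few small black components on top, 25 mm high in all, lying on the table at the far middle of the working area. Origin: centre of its underside, on the table; z up.
Things that resemble listed ones, but are neither listed nor needed, are in the scene too. What is shaped like the case_tray but brown, pink or purple is not meant.

How it is judged:
By the outcome, as a careful person would: the job done as asked, in the order asked, and still so for the second after the job is handed in, with the robot touching nothing.
It also fails if it takes over 109 s, if anything falls off the work surface, if the arm or the gripper's body presses on something with over 40 N, if the wrist force passes 120 N, or if a joint passes its speed limit or range.

### The arm

A 6-joint arm with a two-finger parallel gripper is mounted at the origin on the work surface. World frame = base frame: x ahead of the robot, y to its left, z up, the work surface at z = 0. Lengths are in mm, angles in rad, forces in N, time in s.
With the tool pointing down it reaches from about 300 to 775 mm from the base axis. Payload 14.6 kg.
Tool frame: the origin (TCP) lies on the centre line of the jaws, within the pads' length; the fingertips stand 19 mm ahead of it and the grasp point (between the pads) is the TCP (bot.tip_reach is the distance from the TCP to the fingertips, in mm); y points along the fingers, x is the direction in which the jaws open and shut, and the axes are right-handed (so a half turn about y gives the same grasp; the last joint's range is limited). The gripper opens to 85 mm and grips with 20 to 120 N. Pads are 22 mm wide; open, the fingers measure 114 mm over their backs; the gripper's body (76 mm by 85 mm) begins 54 mm behind the grasp point. The pads swing forward as they close: fully open they stand 13 mm farther back than shut.
Start: joints at [1.086, 0.3, 1.521, -0, 1.321, -0.067], TCP at [223.159, 502.682, 250.281] pointing down, gripper open.
Joint ranges: [-3.03, 3.03], [-0.79, 2.21], [0.23, 2.52], [-1.04, 4.18], [0, 3.07], [-2.55, 2.55]. Speed limits (rad/s): [2.22, 2.22, 2.57, 3.14, 3.14, 3.14].

### API

Orientations are given as a unit quaternion [w, x, y, z].
In Python, from rig import bot gives the robot as it stands. Calls block until the motion is done:
- bot.move_to(position, orientation): joint-space move of the TCP to a pose.
- bot.servo_line(position, attitude=None, speed=150, until_force=None): straight line of the TCP; attitude=None keeps the orientation; speed is the mean speed in mm/s. With until_force (N) it stops when the force on the tool has changed by that much, and returns True; else False.
- bot.move_joints(angles): joint-space move.
- bot.move_gripper(opening, grip_force=None): finger opening in mm; grip_force is the grip in N (None keeps the last); returns when the fingers have stopped.
- bot.dwell(seconds).
- bot.ik(position, orientation): joint angles nearest the present ones, or None.
- bot.read_state(): the state.
- bot.read_camera(name): name is "scene" or "top" or "wrist"; returns a dict with "image" (400x640x3 uint8, blue, green, red), "depth" (400x640 float32, mm along the optical axis (not along the pixel's ray), 0 where there is no reading), "fovy" (degrees; the focal length in pixels is half the picture's height over the tangent of half this angle, whatever the lens; pixels are square), "cx", "cy" (the principal point, pixels), "eye" and "attitude" of the camera in the world; the wrist camera has in their place "mount" (4x4, takes a point from camera to tool coordinates, whose origin is the TCP and whose axes are the tool frame's). Camera axes: x right, y down, z forward; pixel columns grow to the right and rows downward; lengths in mm; the calibration is good to about 2 mm. A picture is of the moment at which its call begins: read the wrist's pose just before it.
A pose or a line that the arm cannot do raises bot.MotionError and nothing moves.
- bot.finish_job(): hands the job in, once; it reports no verdict.
The state is a dict: "clock": time; "joint_positions": joint angles; "qvel": joint speeds; "effort": joint torques, N m; "ee_pos": TCP position; "tool_rot": TCP orientation; "ft_force": force on the tool from outside, world axes, zero at the start; "moment": the same for the moment, N m; "grip_width": finger opening in mm.
Only numpy, scipy, OpenCV 4.12 (cv2) and the standard library are available. Lean on these libraries where they do the work, as an engineer would, in place of code of your own. Each camera call takes 0.05 s, during which the arm holds its last target. There are 200 camera calls.

## Working session

There is one attempt and no reset: what is moved stays moved. The work goes in short steps, each a Python script; the robot and the scene stay as the last script left them, time stands still between calls to the robot, and variables do not carry over. Pictures are saved under pics/ and viewed, about 12 in all and at most 16, crops included, and the job is handed in when it is done.

```bash
ls && mkdir -p pics && python3 - <<'E'
from rig import bot
import cv2,numpy as np
for n in("scene","top"):
    c=bot.read_camera(n);cv2.imwrite(f"pics/{n}0.png",c["image"]);np.savez(f"pics/{n}0.npz",**c)
    print(n,c["fovy"],c["cx"],c["cy"],c["eye"],c["attitude"],(c["depth"]>0).mean())
print(bot.read_state())
E
```

```text
pics
scene 44.240409627856025 322.5063007997178 195.6511181872244 [1669.59725165  205.17138112  967.97715979] [-0.28416923  0.58829592  0.67534337 -0.34215068] 0.98183203125
top 42.53504176083708 319.5658169169858 195.0053813846679 [ 127.02935355   10.44426966 1797.96650932] [ 0.0616626  -0.70292792  0.70494234 -0.07173817] 0.99590625
{'clock': 0.1, 'joint_positions': array([ 1.08636409e+00,  3.00408121e-01,  1.52150857e+00, -2.99169589e-05,
        1.32070193e+00, -6.66075662e-02]), 'qvel': array([ 3.35879620e-04, -2.06660456e-03, -4.72799871e-04,  3.70048266e-04,
        1.72659214e-03,  7.59974857e-05]), 'effort': array([ 1.96014124e-03, -5.44371700e+01, -3.62370372e+01, -6.23242522e-05,
        3.06236914e-03,  1.87402755e-06]), 'ee_pos': array([223.10060112, 502.51444696, 249.78652553]), 'tool_rot': array([-0.59263905,  0.59301101,  0.38512109, -0.38574428]), 'ft_force': array([ 0.37597537, -0.3110536 , -0.51171016]), 'moment': array([ 0.0064785 ,  0.0561009 , -0.00313935]), 'grip_width': 85.46017492941485}
```

View pics/top0.png

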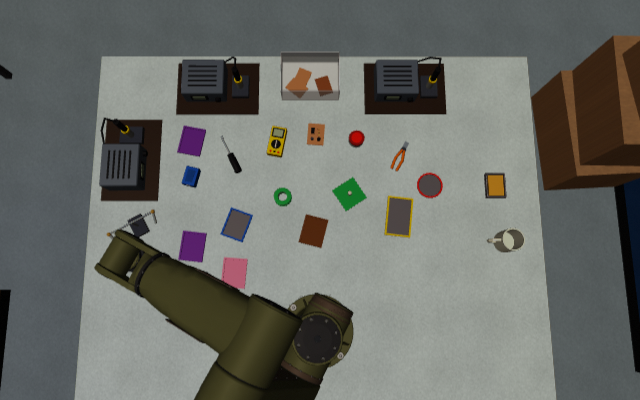

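View pics/scene0.png

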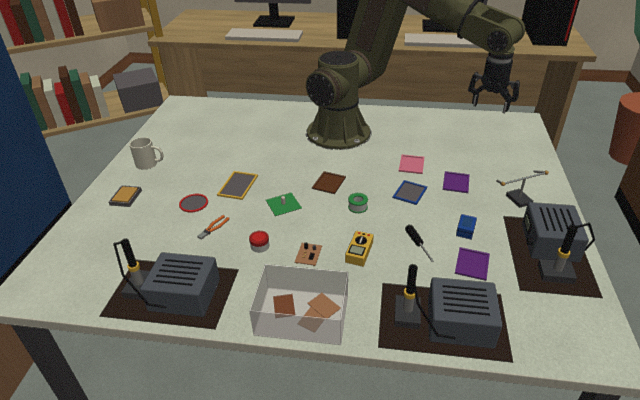

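```bash
cat > h.py <<'E'
import numpy as np,cv2
from scipy.spatial.transform import Rotation as R
def rot(q): return R.from_quat(np.roll(q,-1)).as_matrix()
def yaw(a):
    c,s=np.cos(a),np.sin(a)
    M=np.array([[c,0,-s],[s,0,c],[0,-1,0]])
    return np.roll(R.from_matrix(M).as_quat(),1)
def cam(c,st=None):
    "camera rotation, eye, focal"
    f=200/np.tan(np.radians(float(c["fovy"]))/2)
    if st is None: return rot(c["attitude"]),np.array(c["eye"]),f
    T=np.eye(4);T[:3,:3]=rot(st["tool_rot"]);T[:3,3]=st["ee_pos"];T=T@c["mount"]
    return T[:3,:3],T[:3,3],f
def ray(c,uv,st=None):
    M,e,f=cam(c,st);uv=np.atleast_2d(uv)
    d=np.c_[(uv[:,0]-c["cx"])/f,(uv[:,1]-c["cy"])/f,np.ones(len(uv))]@M.T
    return e,d
def plane(c,uv,z,st=None):
    e,d=ray(c,uv,st);return e+d*((z-e[2])/d[:,2])[:,None]
def proj(c,p,st=None):
    M,e,f=cam(c,st);q=(np.atleast_2d(p)-e)@M
    return np.c_[c["cx"]+f*q[:,0]/q[:,2],c["cy"]+f*q[:,1]/q[:,2]]
def tri(e1,d1,e2,d2):
    "midpoint of two rays and their gap"
    A=np.c_[d1,-d2];t=np.linalg.lstsq(A,e2-e1,rcond=None)[0]
    a,b=e1+t[0]*d1,e2+t[1]*d2
    return (a+b)/2,np.linalg.norm(a-b)
E
python3 - <<'E'
from h import *
from rig import bot
print(bot.tip_reach)
c=dict(np.load("pics/top0.npz"))
P=dict(reel=(283,197),tin=(357,139),meter=(277,141),case=(191,176),stand=(349,194),dish=(430,185),mtray=(399,216),ctray=(237,224),board=(316,134),decoy=(495,185),mug=(510,240),ironL=(120,128),ironT=(238,75),pliers=(400,155),driver=(231,155),cam=(140,222))
for k,uv in P.items():
    e,d=ray(c,uv);z=c["depth"][uv[1],uv[0]];print(k,(e+d[0]*z).round(0),np.hypot(*(e+d[0]*z)[:2]).round())
w=bot.read_camera("wrist");print(w["mount"].round(3),w["fovy"],w["cx"],w["cy"])
# can the arm reach survey poses?
for p in[(560,0,250),(560,-200,250),(560,250,250)]:
    print(p,[None if bot.ik(p,yaw(a)) is None else bot.ik(p,yaw(a)).round(2) for a in(0,1.57,-1.57)])
E
```

```text
19.0
reel [464. 114.   1.] 477.0
tin [ 669. -150.   31.] 686.0
meter [661. 135.  34.] 674.0
case [531. 433.  42.] 685.0
stand [ 469. -119.   29.] 484.0
dish [ 505. -411.    8.] 651.0
mtray [ 395. -297.    0.] 494.0
ctray [367. 275.  -0.] 459.0
board [694.  -4.  11.] 694.0
decoy [ 502. -638.   23.] 812.0
mug [ 307. -682.   12.] 748.0
ironL [676. 657. 133.] 942.0
ironT [864. 264. 139.] 904.0
pliers [ 617. -308.    3.] 690.0
driver [611. 298.  28.] 680.0
cam [372. 608.  21.] 713.0
[[ 1.00000e+00 -1.00000e-03 -0.00000e+00 -8.27000e-01]
 [-0.00000e+00 -2.69000e-01  9.63000e-01 -1.23192e+02]
 [-1.00000e-03 -9.63000e-01 -2.69000e-01  6.76990e+01]
 [ 0.00000e+00  0.00000e+00  0.00000e+00  1.00000e+00]] 58.52992365068606 325.5617150798345 187.07728363430374
(560, 0, 250) [array([-0.07,  0.32,  1.49, -0.  ,  1.33, -0.07]), array([-0.07,  0.32,  1.49, -0.  ,  1.33, -1.64]), array([-0.07,  0.32,  1.49, -0.  ,  1.33,  1.5 ])]
(560, -200, 250) [array([-0.4 ,  0.4 ,  1.39, -0.  ,  1.35, -0.4 ]), array([-0.4 ,  0.4 ,  1.39, -0.  ,  1.35, -1.97]), array([-0.4 ,  0.4 ,  1.39, -0.  ,  1.35,  1.17])]
(560, 250, 250) [array([ 0.36,  0.44,  1.33, -0.  ,  1.37,  0.36]), array([ 0.36,  0.44,  1.33, -0.  ,  1.37, -1.21]), array([ 0.36,  0.44,  1.33, -0.  ,  1.37,  1.93])]
```

```bash
python3 - <<'E'
from h import *
from rig import bot
ims=[]
for i,y in enumerate((360,120,-120,-360)):
    bot.move_to([420,y,300],yaw(np.pi/2));bot.dwell(.15)
    st=bot.read_state();w=bot.read_camera("wrist")
    np.savez(f"pics/w{i}.npz",**w,**{k:st[k] for k in("ee_pos","tool_rot")})
    ims.append(cv2.resize(w["image"],(400,250),interpolation=cv2.INTER_AREA))
cv2.imwrite("pics/w.png",np.vstack([np.hstack(ims[:2]),np.hstack(ims[2:])]))
print(bot.read_state()["clock"])
E
```

```text
4.775
```

View pics/w.png

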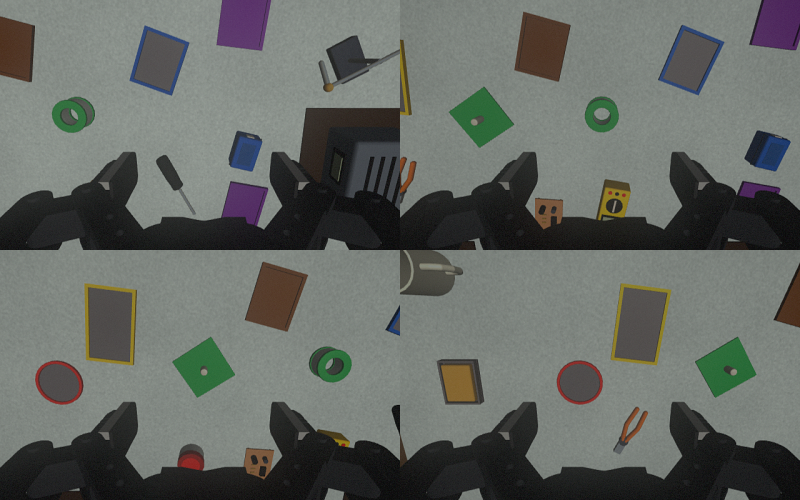

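```bash
cat >> h.py <<'E'
HUE=dict(green=(45,85),red=(170,8),yellow=(20,34),blue=(100,125))
def blobs(img,col,amin=250):
    "filled outer contours of a colour, largest first; those cut by the border are left out"
    h=cv2.cvtColor(img,cv2.COLOR_BGR2HSV);a,b=HUE[col];H=h[...,0]
    m=((H>=a)&(H<=b) if a<b else (H>=a)|(H<=b))&(h[...,1]>110)&(h[...,2]>35)
    m=cv2.morphologyEx(m.astype(np.uint8),cv2.MORPH_CLOSE,np.ones((3,3)))
    cs=[k for k in cv2.findContours(m,cv2.RETR_EXTERNAL,cv2.CHAIN_APPROX_NONE)[0] if cv2.contourArea(k)>amin]
    ok=[]
    for k in cs:
        x,y,w,hh=cv2.boundingRect(k)
        if x>1 and y>1 and x+w<639 and y+hh<399: ok.append(k[:,0].astype(float))
    return sorted(ok,key=lambda k:-cv2.contourArea(k.astype(np.float32)))
def rect(c,k,z,st=None):
    "contour cast to height z: centre, long side, short side, yaw of the long side"
    p=plane(c,k,z,st)[:,:2].astype(np.float32);(x,y),(w,h),a=cv2.minAreaRect(p)
    if w<h: w,h,a=h,w,a+90
    return np.array([x,y,w,h,(a+90)%180-90])
E
python3 - <<'E'
from h import *
for i in range(4):
    w=dict(np.load(f"pics/w{i}.npz"))
    for col in HUE:
        for k in blobs(w["image"],col):
            print(i,col,k.mean(0).round(),"z7",rect(w,k,7,w).round(1))
E
```

```text
0 green [123. 179.] z7 [461.6 107.6  83.3  64.1 -59.9]
0 blue [253.  97.] z7 [363.1 278.3 100.8  82.  -20.2]
0 blue [394. 245.] z7 [543.8 446.   71.4  47.5 -13.5]
1 green [130. 188.] z7 [ 470.8 -116.7   89.5   88.   -57. ]
1 green [323. 183.] z7 [463.6 115.6  69.8  64.3  14.6]
1 yellow [340. 321.] z7 [659.7 142.5 102.9  59.5 -11. ]
1 blue [465.  96.] z7 [363.3 277.6 100.9  82.  -20.2]
1 blue [581. 238.] z7 [539.7 449.9  74.9  73.7  75.7]
2 green [326. 188.] z7 [ 471.  -119.3   88.3   88.3   32.8]
2 green [528. 182.] z7 [463.5 125.1  82.   64.3  66.9]
2 red [ 94. 212.] z7 [ 501.8 -405.2   93.5   89.   -90. ]
2 red [306. 339.] z7 [ 681.2 -146.2   57.9   42.6   78.5]
2 yellow [176. 118.] z7 [ 390.6 -292.   139.3   91.6   -6.9]
2 yellow [535. 299.] z7 [621.2 159.3  80.3  24.   56.4]
3 green [522. 187.] z7 [ 471.1 -122.    89.    88.7   32.9]
3 red [287. 212.] z7 [ 5.016e+02 -4.076e+02  9.040e+01  8.940e+01 -1.000e-01]
3 yellow [384. 118.] z7 [ 390.7 -293.3  139.3   90.    -6.9]
3 yellow [ 97. 212.] z7 [ 5.028e+02 -6.453e+02  7.740e+01  6.030e+01  1.000e-01]
```

```bash
python3 - <<'E'
from h import *
from rig import bot
ims=[]
for i,y in((4,-80),(5,80)):
    bot.move_to([590,y,300],yaw(np.pi/2));bot.dwell(.15)
    st=bot.read_state();w=bot.read_camera("wrist")
    np.savez(f"pics/w{i}.npz",**w,**{k:st[k] for k in("ee_pos","tool_rot")})
    ims.append(cv2.resize(w["image"],(400,250),interpolation=cv2.INTER_AREA))
cv2.imwrite("pics/wb.png",np.hstack(ims))
print(bot.read_state()["clock"])
W=[dict(np.load(f"pics/w{i}.npz")) for i in range(6)]
def corners(w,k):
    k=k.astype(np.float32);return cv2.boxPoints(cv2.minAreaRect(k)).mean(0)
def find(i,col,near,z):
    w=W[i];return min(blobs(w["image"],col,150),key=lambda k:np.hypot(*(plane(w,k.mean(0),z,w)[0,:2]-near)))
print("HOLDERS")
for n,col,near,vs in(("stand","green",(470,-120),(1,2,3)),("dish","red",(502,-407),(2,3)),("mtray","yellow",(390,-293),(2,3)),("ctray","blue",(363,278),(0,1))):
    cen=[]
    for i in vs:
        k=find(i,col,near,5);cen.append(ray(W[i],k.min(0)/2+k.max(0)/2 if n=="dish" else corners(W[i],k),W[i]))
    p,g=tri(cen[0][0],cen[0][1][0],cen[-1][0],cen[-1][1][0])
    z=4 if n=="stand" else 7
    print(n,"tri",p.round(1),"gap",round(g,1),"depth z:",end=" ")
    for i in vs:
        k=find(i,col,near,5);d=W[i]["depth"];kk=k.astype(int);e,dd=ray(W[i],k,W[i])
        print(np.median((e+dd*d[kk[:,1],kk[:,0]][:,None])[:,2]).round(1),rect(W[i],k,z,W[i]).round(1),end=" ")
    print()
print("OBJECTS")
for n,col,near,vs in(("reel","green",(463,115),(0,1,2)),("case","blue",(535,440),(0,1)),("tin","red",(670,-150),(4,5)),("meter","yellow",(660,137),(4,5))):
    cen=[];out=[]
    for i in vs:
        w=W[i];k=find(i,col,near,30);m=np.zeros((400,640),np.uint8);cv2.fillPoly(m,[k.astype(int)],1)
        v,u=np.nonzero(m);e,d=ray(w,np.c_[u,v],w);zz=(e+d*w["depth"][v,u][:,None])[:,2]
        t=zz>np.percentile(zz,97)-7;uv=np.c_[u,v][t].astype(float)
        m[:]=0;m[v[t],u[t]]=1
        kk=max(cv2.findContours(m,0,1)[0],key=cv2.contourArea);kk=cv2.convexHull(kk)
        M=cv2.moments(kk);c=[M["m10"]/M["m00"],M["m01"]/M["m00"]]
        cen.append(ray(w,c,w));out.append((round(float(np.median(zz[t])),1),rect(w,kk[:,0].astype(float),36,w).round(1)))
    p,g=tri(cen[0][0],cen[0][1][0],cen[1][0],cen[1][1][0]);print(n,p.round(1),round(g,1),*out)
E
```

```text
7.1
HOLDERS
stand tri [ 470.8 -119.2    3.3] gap 1.4 depth z: 3.5 [ 471.6 -118.4   90.2   88.7  -57. ] 3.6 [ 471.8 -119.3   89.    88.9   32.8] 3.4 [ 472.  -120.3   89.6   89.4   32.9] 
dish tri [ 501.5 -407.7    4. ] gap 0.2 depth z: 6.0 [ 501.8 -405.2   93.5   89.   -90. ] 6.1 [ 5.016e+02 -4.076e+02  9.040e+01  8.940e+01 -1.000e-01] 
mtray tri [ 387.1 -292.    11. ] gap 1.1 depth z: 6.2 [ 390.6 -292.   139.3   91.6   -6.9] 6.8 [ 390.7 -293.3  139.3   90.    -6.9] 
ctray tri [361.6 277.9   9.3] gap 1.8 depth z: 6.7 [363.1 278.3 100.8  82.  -20.2] 6.6 [363.3 277.6 100.9  82.  -20.2] 
OBJECTS
reel [458.1 116.6  33.9] 0.2 (35.6, array([458.1, 117.9,  60.4,  60.2, -40.9])) (35.7, array([458.2, 116.6,  59.8,  59.6,  63.1])) (35.6, array([458.4, 114.7,  61.4,  60. ,  50.2]))
case [532.9 441.1  30.4] 0.2 (35.9, array([531. , 439.8,  65.1,  44.2, -13.5])) (35.7, array([531. , 435.8,  64.6,  50.3, -14.3]))
tin [ 670.2 -146.4   32.7] 0.3 (36.0, array([ 669.6, -146.1,   54.4,   54.4,   88.5])) (35.9, array([ 669.2, -144.5,   57.1,   53.4,  -48.1]))
meter [659.5 139.3  30.6] 0.0 (34.5, array([659.8, 135.9, 101.5,  54.6, -11. ])) (34.5, array([659.8, 137.9, 102. ,  53.2, -11. ]))
```

View pics/wb.png

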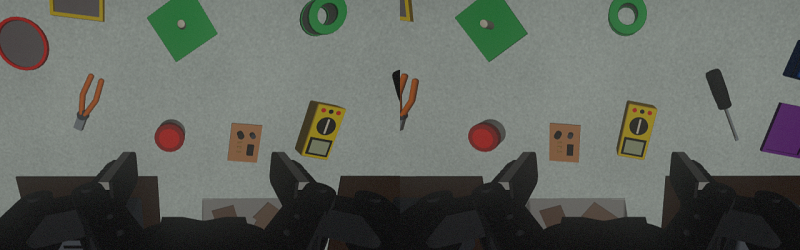

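```bash
python3 - <<'E'
from h import *
from rig import bot
def tip():
    w=bot.read_camera("wrist");f=cam(w,bot.read_state())[2]
    v,u=np.nonzero((w["depth"]>0)&(w["depth"]<260));z=w["depth"][v,u]
    p=np.c_[(u-w["cx"])/f*z,(v-w["cy"])/f*z,z,np.ones(len(z))]@w["mount"].T
    p=p[(abs(p[:,0])<65)&(abs(p[:,2])<15)]
    print(bot.read_state()["grip_width"],"tip y",np.percentile(p[:,1],[50,98,99.5,100]).round(1),"z range",p[:,2].min().round(1),p[:,2].max().round(1))
tip()
bot.move_gripper(58);tip()
bot.move_gripper(85);print(bot.read_state()["clock"])
# cross-check with the top camera
c=dict(np.load("pics/top0.npz"))
for col in HUE:
    for k in blobs(c["image"],col,40):
        print(col,"z36",rect(c,k,36).round(1),"z7",rect(c,k,7)[:2].round(1))
E
```

```text
85.69016806771245 tip y [-48.2  -0.8   3.7   7.6] z range -13.0 15.0
58.2581378159585 tip y [-45.7   4.   10.2  15. ] z range -13.5 15.0
7.9833
green z36 [ 468.9 -118.3   87.6   87.3  -57.2] z7 [ 474.5 -120.4]
green z36 [4.590e+02 1.138e+02 6.040e+01 5.930e+01 4.000e-01] z7 [464.4 115.5]
red z36 [197.  276.6  95.4  78.1  -4.5] z7 [198.1 280.9]
red z36 [ 499.4 -402.1   88.9   86.2   89.9] z7 [ 505.5 -408.9]
red z36 [ 671.1 -146.5   52.3   50.1   -0.9] z7 [ 680.1 -149.1]
yellow z36 [239.8 642.2 161.4 152.9  62.5] z7 [241.7 652.6]
yellow z36 [-14.2   8.5 237.2 228.7  57.3] z7 [-16.5   8.5]
yellow z36 [ 389.1 -289.4  137.8   89.9   -6.8] z7 [ 393.4 -294.3]
yellow z36 [660.  137.2 108.4  56.5 -11. ] z7 [668.7 139.3]
yellow z36 [101.8 -57.6  98.6  12.6  62.3] z7 [101.3 -58.7]
blue z36 [362.  271.8  98.4  80.3 -20.1] z7 [365.9 276.1]
blue z36 [531.8 435.3  65.5  52.9 -14.1] z7 [538.5 442.3]
```

```bash
cat >> h.py <<'E'
from rig import bot
def pick(xy,a,z,wide,force=50,up=160):
    q=yaw(np.radians(a));bot.move_gripper(wide)
    bot.move_to([*xy,up],q);bot.servo_line([*xy,60],speed=200)
    hit=bot.servo_line([*xy,z],speed=60,until_force=8)
    bot.move_gripper(0,force);g=bot.read_state();print("hit",hit,"grip",g["grip_width"],"ee",g["ee_pos"].round(1))
    bot.servo_line([*xy,z+20],speed=60);bot.servo_line([*xy,up],speed=200)
    s=bot.read_state();print("lifted grip",s["grip_width"],"F",s["ft_force"].round(1),"t",s["clock"])
def place(xy,a,z,floor,up=160):
    "z: TCP height over the underside when held; floor: height of the holder's floor"
    q=yaw(np.radians(a));bot.move_to([*xy,up],q);bot.dwell(.2)
    bot.servo_line([*xy,z+floor+12],speed=120);bot.dwell(.2)
    hit=bot.servo_line([*xy,z+floor-3],speed=12,until_force=4)
    s=bot.read_state();print("set down: hit",hit,"ee",s["ee_pos"].round(1),"F",s["ft_force"].round(1))
    if not hit: return print("no contact - still held")
    w=s["grip_width"];bot.move_gripper(w+3);bot.move_gripper(min(w+18,85))
    bot.servo_line([*xy,z+floor+40],speed=80);bot.servo_line([*xy,up+40],speed=250);print("t",bot.read_state()["clock"])
E
python3 - <<'E'
from h import *
pick((458.5,116),90,19,82)
w=bot.read_camera("wrist");cv2.imwrite("pics/reelheld.png",w["image"])
E
```

```text
hit False grip 61.02080560918633 ee [458.8 116.1  19.8]
lifted grip 61.11840425761217 F [-0.6 -0.4 -2.5] t 12.0667
```

View pics/reelheld.png

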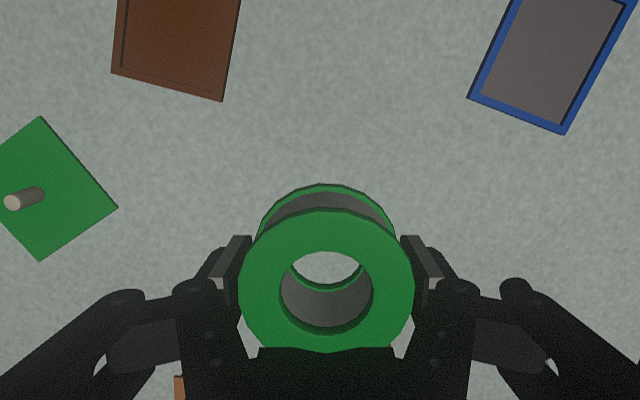

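```bash
python3 - <<'E'
from h import *
w=bot.read_camera("wrist");s=bot.read_state()
T=rot(s["tool_rot"]);top=s["ee_pos"][2]+16.2
for dx in(-4,0,4):
    p=s["ee_pos"]+[dx,0,16.2];print(dx,proj(w,p,s).round(1),"bore edges",proj(w,[p+[0,16,0],p-[0,16,0],p+[16,0,0],p-[16,0,0]],s).round(0).tolist())
g=blobs(w["image"],"green");print([ (k.min(0),k.max(0)) for k in g])
place((472.5,-119.8),90,19.8,4)
E
```

```text
-4 [[328.4 284.7]] bore edges [[376.0, 285.0], [281.0, 285.0], [328.0, 326.0], [328.0, 241.0]]
0 [[328.4 295.2]] bore edges [[375.0, 295.0], [281.0, 295.0], [328.0, 335.0], [328.0, 252.0]]
4 [[328.4 305.5]] bore edges [[375.0, 305.0], [282.0, 306.0], [328.0, 345.0], [328.0, 263.0]]
[(array([237., 184.]), array([414., 353.]))]
set down: hit True ee [ 472.4 -119.8   23.9] F [-0.6 -0.1  6.3]
t 17.475
```

```bash
python3 - <<'E'
from h import *
pick((669.8,-145.8),90,24,78)
place((503,-408),90,24.8,3)
bot.move_to([480,-260,260],yaw(np.pi/2));bot.dwell(.15)
s=bot.read_state();w=bot.read_camera("wrist");cv2.imwrite("pics/chk1.png",w["image"])
np.savez("pics/w6.npz",**w,**{k:s[k] for k in("ee_pos","tool_rot")});print(s["clock"])
E
```

```text
hit False grip 54.591907539478825 ee [ 670.2 -146.    24.8]
lifted grip 54.43058412760906 F [-0.1  0.2 -2.5] t 21.475
set down: hit True ee [ 502.9 -407.9   27.8] F [-0.7  1.6  5. ]
t 26.9833
27.825
```

View pics/chk1.png

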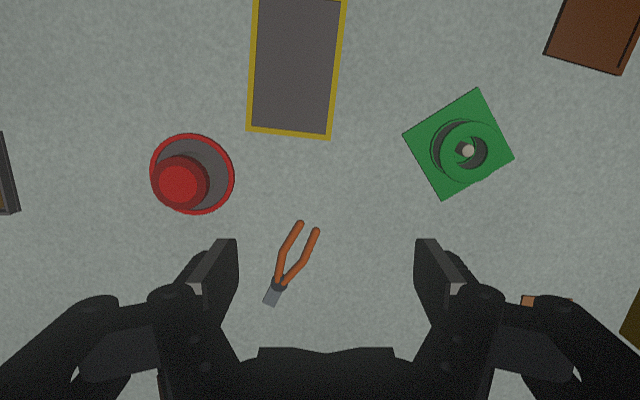

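The picture shows the tin inside the red rim (lid about (183,182)) and the reel on its plate with the spindle tip (467,151) in the bore. I'll check the tin's offset by number, then place the meter.

```bash
python3 - <<'E'
from h import *
w=dict(np.load("pics/w6.npz"))
print("lid@39",plane(w,[183,183],39,w).round(1),"dish rim@7",[rect(w,k,7,w).round(1) for k in blobs(w["image"],"red",800)])
pick((659.8,137),79,24,78)
place((391.2,-293),83.1,24.8,3)
E
```

```text
lid@39 [[ 502.7 -403.4   39. ]] dish rim@7 [array([ 501.8, -406.5,   91.1,   90.2,  -29. ])]
hit False grip 53.07932144495064 ee [660.2 137.1  24.8]
lifted grip 53.15828458146605 F [-0.8 -0.4 -3.3] t 32.7083
set down: hit True ee [ 391.1 -293.    27.7] F [0.6 0.3 6.2]
t 38.8833
```

```bash
python3 - <<'E'
from h import *
pick((531.2,439),76.2,24,74)
place((363.8,277.7),69.8,24.8,3)
ims=[]
for i,y in((7,200),(8,-160),(9,-400)):
    bot.move_to([400,y,300],yaw(np.pi/2));bot.dwell(.2)
    s=bot.read_state();w=bot.read_camera("wrist")
    np.savez(f"pics/w{i}.npz",**w,**{k:s[k] for k in("ee_pos","tool_rot")})
    ims.append(w["image"][:300])
bot.move_joints([1.086,0.3,1.521,0,1.321,-0.067]);bot.dwell(.2)
for n in("top","scene"):
    c=bot.read_camera(n);np.savez(f"pics/{n}1.npz",**c)
    if n=="top": ims.append(cv2.resize(c["image"][90:290,140:480],(640,376))[:300])
cv2.imwrite("pics/fin.png",cv2.resize(np.vstack([np.hstack(ims[:2]),np.hstack(ims[2:])]),(800,375),interpolation=cv2.INTER_AREA))
print(bot.read_state()["clock"])
E
```

```text
hit False grip 45.30454875940028 ee [531.4 439.2  24.6]
lifted grip 45.3657913715131 F [ 0.5 -0.5 -1.8] t 44.725
set down: hit True ee [363.7 277.7  27.6] F [-0.5 -1.7  6.7]
t 50.0
57.1583
```

View pics/fin.png

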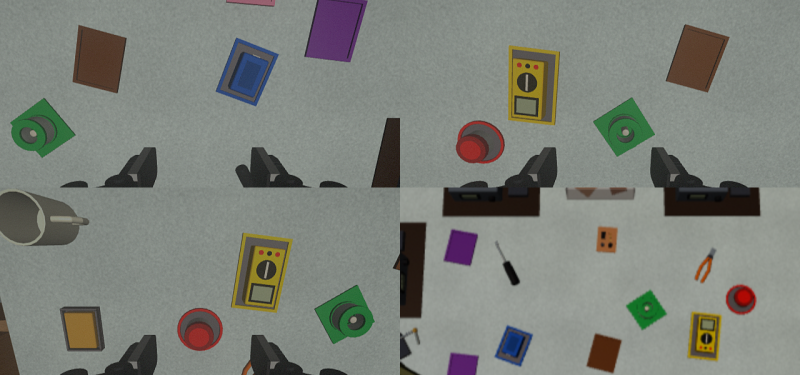

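All four things appear to be in their holders and the board looks undisturbed. One numeric check of top heights, tilt and offsets before handing in.

```bash
python3 - <<'E'
from h import *
for n,f,H,T,r,ang in(("reel","w8",(472,-119.8),40,31,None),("tin","w9",(502.5,-407.5),39,28,None),("meter","w8",(391.2,-293),39,52,-6.9),("case","w7",(363.8,277.7),39,33,-20.2)):
    w=dict(np.load(f"pics/{f}.npz"));v,u=np.mgrid[0:400,0:640];v,u=v.ravel(),u.ravel()
    e,d=ray(w,np.c_[u,v],w);p=e+d*w["depth"][v,u][:,None]
    p=p[(np.hypot(*(p[:,:2]-H).T)<75)&(p[:,2]>T-6)&(p[:,2]<T+10)]
    A=np.c_[p[:,:2]-H,np.ones(len(p))];s=np.linalg.lstsq(A,p[:,2],rcond=None)[0]
    hull=cv2.convexHull(p[:,:2].astype(np.float32));R_=cv2.minAreaRect(hull)
    print(n,"top z",np.median(p[:,2]).round(1),"tilt deg",np.degrees(np.hypot(*s[:2])).round(2),"off holder",(np.array(R_[0])-H).round(1),"size",np.round(R_[1],1),"ang",round(R_[2],1),ang)
def bd(f):
    c=dict(np.load(f));h=cv2.cvtColor(c["image"],cv2.COLOR_BGR2HSV)[118:150,300:332]
    m=((h[...,0]<20)&(h[...,1]>80)).astype(np.uint8);M=cv2.moments(m,True);return M["m10"]/M["m00"],M["m01"]/M["m00"],M["m00"]
print("board before/after px",bd("pics/top0.npz"),bd("pics/top1.npz"))
E
```

```text
reel top z 39.6 tilt deg 0.22 off holder [ 0.7 -1.1] size [61.  60.6] ang 70.9 None
tin top z 38.9 tilt deg 0.84 off holder [ 0.9 -1.3] size [54.1 54.9] ang 88.1 None
meter top z 37.4 tilt deg 0.83 off holder [ 1.2 -0.8] size [ 54.5 104.1] ang 83.1 -6.9
case top z 38.7 tilt deg 0.59 off holder [ 0.7 -1. ] size [46.6 67.4] ang 69.6 -20.2
board before/after px (15.498516320474778, 15.905044510385757, 337.0) (15.483775811209439, 15.920353982300885, 339.0)
```

```bash
python3 -c "
from rig import bot
bot.finish_job();print(bot.read_state()['clock'])"
```

```text
the job is handed in; nothing more can be done
the job is handed in; nothing more can be done
```

I put the reel on its stand, then the tin in its dish, the multimeter face up in its tray and the case in its tray. Each was lowered slowly to a light touch before release. The job was handed in at about 57 s of the 109 s allowed.

- **Final checks:** From the wrist camera's depth, all four lie within about 2 mm of their holders' centres. Their tops read 39.6, 38.9, 37.4 and 38.7 mm against an expected 40, 39, 39 and 39, and tilt is under 1°. The spindle shows in the reel's bore, and the board's place in the top view is unchanged (under 0.02 px).
- **Disagreements:**
  - The meter's top read about 1.6 mm low, as it also did before I moved it.
  - Heights from two wrist views were 2–6 mm low for the loose things and up to 4 mm out for the dish and trays. The depth readings and the set-down contacts agreed with the stated heights.
  - The top and wrist cameras differed by up to about 4 mm, which still left room in every holder.

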